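# Index the filling carousel to bring the conical flask under the spout

### The arm

A 6-joint arm with a two-finger parallel gripper is mounted at the origin on the work surface. World frame = base frame: x ahead of the robot, y to its left, z up, the work surface at z = 0. Lengths are in mm, angles in rad, forces in N, time in s.
With the tool pointing down it reaches from about 150 to 775 mm from the base axis. Payload 6.1 kg.
Tool frame: the origin (TCP) lies between the finger pads; the fingertips stand 8 mm ahead of it and the grasp point (between the pads) lies 11 mm behind it; z points along the fingers, y is the direction in which the jaws open and shut (so a half turn about z gives the same grasp; the last joint's range is limited). The gripper opens to 85 mm and grips with 20 to 120 N. Pads are 22 mm wide; open, the fingers measure 114 mm over their backs; the gripper's body (76 mm by 85 mm) begins 54 mm behind the grasp point. The pads swing forward as they close: fully open they stand 13 mm farther back than shut.
Start: joints at [-1.163, 0.126, -0.04, 1.405, 0, 1.571], TCP at [208.202, -481.934, 239.295] pointing down, gripper open.
Joint ranges: [-2.72, 2.72], [-0.95, 1.95], [-1.27, 1.35], [-1.78, 2.02], [-1.46, 1.47], [-3.14, 3.14]. Speed limits (rad/s): [2.39, 2.39, 3.01, 3.14, 3.14, 3.14].

### API

Orientations are given as [roll, pitch, yaw] about the fixed x, y, z axes, in that order (R = Rz(yaw) Ry(pitch) Rx(roll)).
In Python, from rig import status, imaging, order gives the robot as it stands.
- The arm moves only by the tool jog_arm, never from a script. Its arguments are lists of equal length, an entry for each row: "dp": the shift along the tool's x, y, z in mm, a list of three; "turn": the turn, a rotation vector about the tool's x, y, z in degrees, a list of three. A call has 1 to 12 rows; each row shifts and turns the pose as measured when the row begins, along the tool's axes as they then stand; what a row does not reach is not made up. A row lasts 1/10 s, in which the tool goes at most 50 mm and 8.59 degrees, less where a joint would pass 70% of its speed; a pose out of reach is approached as far as the arm can. A call is refused whole if a number of a shift passes 50 or a number of a turn 8.59, either way. A call with a gripper value outside its range is refused whole. "fingers" is the closure, from 0 (fully open) to 1 (shut), set as the call begins (left out, the last holds). The fingers move at their own pace and stop on an object; "grip_force" is the grip in N (left out, the last holds). Time passes only in rows, so rows that do not move let the fingers close. It gives the time, the measured TCP pose, the force and the opening at its end, in the units of the state.
- status.get_state(): the state, without advancing time (a new reading comes with each control period).
- imaging.get_image(name): name is "scene" or "side" or "wrist"; returns (picture, depth): 420x560x3 uint8, blue, green, red; 420x560 float32, mm along the optical axis (not along the pixel's ray), 0 where there is no reading.
- imaging.camera_params(name): a dict with "fx", "fy", "cx", "cy" (pixels), "camera_from_world" (4x4, takes a point from world to camera coordinates). Camera axes: x right, y down, z forward; pixel columns grow to the right and rows downward; lengths in mm; the calibration is good to about 2 mm. The wrist camera is an equidistant fisheye: a pixel r from the principal point sees the ray r / f radians off the axis. A picture is of the moment at which its call begins: read the wrist's pose just before it. camera_params takes no time and is no camera call; for the wrist camera it gives the pose at the moment of the call.
- order.hand_in(): hands the job in, once; it reports no verdict.
Trained networks look in the newest picture that a camera, given by its name, has taken for a name from the list of things; names that differ only in an ending like _2 or _b are one class to them, and where a whole thing is asked for, a point or a joint stands for the part that bears it (a point fixed in the world has none). Each returns a list of dicts, best first, with "p" (0 to 1); they miss things now and then, are a little off and sometimes report something else, mostly with a low value. They report only what shows in the picture. A call takes as long as a camera call. They do not tell look-alikes from the thing itself.
- imaging.spot_in(query, camera): "point" ([x, y, z] in mm, in world coordinates, good to about 4 mm: the middle of the surface that is visible of it).
- imaging.silhouettes(query, camera): "pixels" (420x560 bool, what is visible of it).
- imaging.spot_point(query, camera): "point" ([x, y, z] in mm, in world coordinates, good to about 4 mm: a listed point, or the origin of a listed thing).
The state is a dict: "time": time; "joints": joint angles; "dq": joint speeds; "tau": joint torques, N m; "tool_pos": TCP position; "tool_rot": TCP orientation; "wrist_force": force on the tool from outside, world axes, zero at the start; "torque": the same for the moment, N m; "finger_gap": finger opening in mm.
Only numpy, scipy, OpenCV 4.12 (cv2) and the standard library are available. Lean on these libraries where they do the work, as an engineer would, in place of code of your own. Each camera call takes 0.05 s, during which the arm holds its last target. There are 200 camera calls.

### The job

Crank the handwheel of the filling carousel by its upright handle until the open conical flask on the tray stands right under the fixed filling spout; each full turn of the handwheel moves the tray on by exactly one of its six places. Drive the tray by the handwheel only: do not touch the tray or the flask, leave the flask standing upright in its place, and let go of the handle when done.

Things in the scene. Friction and masses are not known exactly. Their poses are not given: they have to be found in the camera images.
- indexer: Fixed grey base, plate 150 x 390 x 20 mm; origin on the bench under the tray's axis, z up. In its frame: handwheel axis upright through (0, +180) mm (dark steel rim 104 mm across, top at 85 mm, on a gearbox 110 x 110, 60 mm high); steel filling spout pointing down at (0, -65), tip at 132 mm, its bent tube 191 mm high with a post at (0, -122).
- tray: Round white tray 196 mm across, top at 44 mm; origin on its upright axis. Six places, 60 degrees apart, on a circle of 65 mm radius, each between four 12 mm pins; one is under the spout at the start. Geared to the handwheel: turns the same way (seen from above), six times slower, either way; one full wheel turn = 60 degrees = one place. No end stop, no play; stays where left.
- crank_handle (a point): Middle of the handwheel's handle: upright white cylinder, 18 mm diameter, from 91 to 135 mm above the bench (this point: 113), on the rim 45 mm from the wheel's axis; at the start on the side away from the tray, at (0, +225) mm of the indexer. It spins freely on its pin: grip it from above and carry it round with the gripper's heading unchanged. Turning takes about 1.5 to 3 N.
- flask: Open conical flask of amber glass standing loose on a tray place: foot 44 mm, neck 20 mm in diameter, 73 mm tall; origin at the centre of its underside, z up. At the start one or two places from the spout, on either side. The other places hold four straight bottles with white caps and a straight open beaker, of the same glass and foot.
There are look-alikes about, which are no part of the job. What is shaped like the flask but purple is not meant.

How it is judged:
By the outcome, as a careful person would: the job done as asked, in the order asked, and still so for the second after the job is handed in, with the robot touching nothing.
It also fails if it takes over 58 s, if anything falls off the work surface, if the arm or the gripper's body presses on something with over 40 N, if the wrist force passes 120 N, or if a joint passes its speed limit or range.

## Working session

There is one attempt and no reset: what is moved stays moved. The work goes in short steps, Python scripts to look and compute and a tool call to move; the robot and the scene stay as the last step left them, time stands still between calls to the robot, and variables do not carry over. Pictures are saved under pics/ and viewed, about 8 in all and at most 12, crops included, and the job is handed in when it is done.

Besides the shell and the picture viewer there is one more tool, called after "Emit:" as name(argument=value, ...) on one line, values as JSON. jog_arm: Moves the arm, as the interface text tells. Its arguments: {"type":"object","properties":{"dp":{"type":"array","items":{"type":"array","items":{"type":"number"}}},"turn":{"type":"array","items":{"type":"array","items":{"type":"number"}}},"fingers":{"type":"number"},"grip_force":{"type":"number"}},"required":["dp","turn"]}

```bash
mkdir -p pics; cat > h.py <<'E'
import numpy as np, cv2
from rig import status, imaging, order
def px2w(name,u,v,d):
    c=imaging.camera_params(name);T=np.linalg.inv(np.array(c["camera_from_world"]))
    return (T@np.array([(u-c["cx"])/c["fx"]*d,(v-c["cy"])/c["fy"]*d,d,1]))[:3]
def w2px(name,p):
    c=imaging.camera_params(name);q=np.array(c["camera_from_world"])@np.r_[p,1]
    return c["cx"]+c["fx"]*q[0]/q[2],c["cy"]+c["fy"]*q[1]/q[2]
E
python3 - <<'E'
from h import *
a,da=imaging.get_image("scene");b,db=imaging.get_image("side")
np.savez("im.npz",a=a,da=da,b=b,db=db)
cv2.imwrite("pics/a.png",cv2.resize(a,(800,600)));cv2.imwrite("pics/b.png",cv2.resize(b,(800,600)))
for cam in("scene","side"):
  for q in("indexer","tray","crank_handle","flask"):
    print(cam,q,[(np.round(r["point"]),round(r["p"],2)) for r in imaging.spot_point(q,cam)[:4]])
s=status.get_state();print(s["time"],s["tool_rot"])
E
```

```text
scene indexer [(array([ 527., -120.,    3.]), 0.61)]
scene tray [(array([ 528., -120.,   32.]), 0.88)]
scene crank_handle [(array([463.,  91., 113.]), 0.62)]
scene flask [(array([739., -63.,  -0.]), 0.9), (array([ 691., -311.,    1.]), 0.88), (array([576., -73.,  41.]), 0.83), (array([ 717., -158.,    0.]), 0.61)]
side indexer [(array([ 525., -121.,   -0.]), 0.61)]
side tray [(array([ 528., -120.,   40.]), 0.65)]
side crank_handle [(array([461.,  89., 111.]), 0.76)]
side flask [(array([ 690., -310.,    1.]), 0.96), (array([574., -74.,  45.]), 0.92), (array([ 719., -157.,   -1.]), 0.71), (array([737., -61.,   0.]), 0.69)]
0.5 [-3.14152430e+00  6.50383122e-06  4.07772814e-01]
```

View pics/a.png

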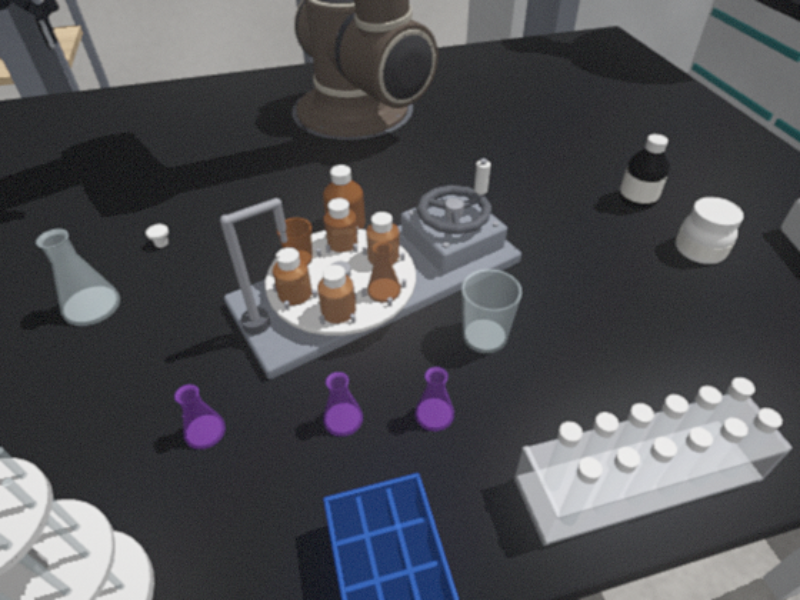

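View pics/b.png

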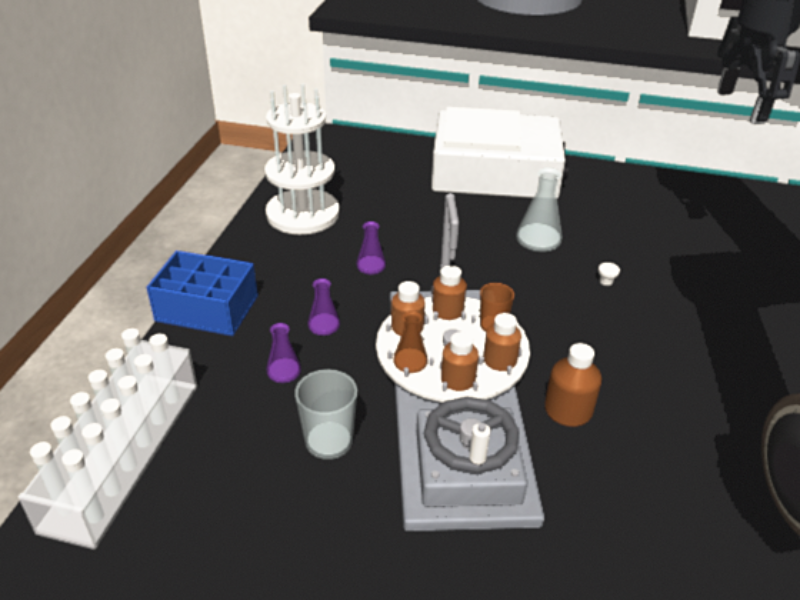

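Scene view (800x600): the amber flask is on the tray at about (385,275), the handle at (483,177), and the spout's bent tube at about (280,220). Side view: flask at (410,345), handle at (480,443).

Possible confusions:
- **Flask:** purple flasks at scene (200,420), (342,405) and (435,400), the clear flask at (80,285), and the open amber beaker at (297,240).
- **Handle:** white caps on the bottles and the tubes, and the loose stopper at (157,235).

I choose the amber cone on the tray. It sits about +120° from the spout, so that means 2 clockwise turns. One close crop should confirm it.

```bash
python3 - <<'E'
from h import *
z=np.load("im.npz");a=z["a"].copy()
o=np.array([528,-120]);u=np.array([-66,212.]);u/=np.linalg.norm(u)
print(np.degrees(np.arctan2(u[1],u[0])),"wheel",o+180*u,"handle",o+225*u)
s=np.arctan2(-u[1],-u[0])
b=cv2.resize(a[110:270,140:380],(800,533),interpolation=cv2.INTER_CUBIC)
for k in range(6):
    t=s+k*np.pi/3;p=o+65*np.array([np.cos(t),np.sin(t)])
    x,y=w2px("scene",np.r_[p,44]);X=(int((x-140)*800/240),int((y-110)*533/160))
    cv2.circle(b,X,4,(0,255,0),-1);cv2.putText(b,str(k),X,0,.8,(0,255,0),2)
cv2.imwrite("pics/c.png",b)
E
```

```text
107.29244939987768 wheel [474.49517093  51.86399642] handle [461.11896366  94.82999553]
```

View pics/c.png

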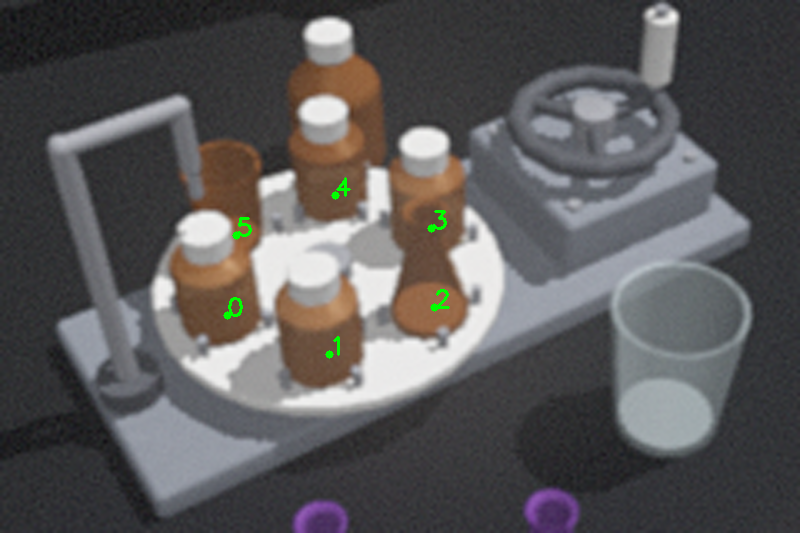

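Emit:
jog_arm(dp=[[36,-33,0],[36,-33,0],[36,-33,0],[36,-33,0],[36,-33,0],[36,-33,0],[36,-33,0],[36,-33,0],[36,-33,0],[36,-33,0],[36,-33,0],[30,-28,0]], turn=[[0,0,0],[0,0,0],[0,0,0],[0,0,0],[0,0,0],[0,0,0],[0,0,0],[0,0,0],[0,0,0],[0,0,0],[0,0,0],[0,0,0]])

```text
time: 1.7
tool_pos: [450.6, 55.8, 240.0]
tool_rot: [3.137, -0.007, 0.396]
wrist_force: [1.1, -1.4, 0.2]
finger_gap: 85.6
```

The crop shows the amber cone at place 2 (435,300), with the spout over place 0 (215,300). The flask is two places counter-clockwise from the spout, so I need two clockwise wheel turns. Next I'll refine the handle position.

```bash
python3 - <<'E'
from h import *
w,dw=imaging.get_image("wrist");b,db=imaging.get_image("side")
for cam in("wrist","side","wrist"):
  print(cam,[(np.round(r["point"],1),round(r["p"],2)) for r in imaging.spot_point("crank_handle",cam)[:4]])
z=np.load("im.npz")
for cam,i,d in(("scene","a","da"),("side","b","db")):
    a=z[i];D=z[d];u,v=w2px(cam,[461,92,113]);u,v=int(u),int(v);P=[]
    for y in range(v-30,v+30):
        for x in range(u-20,u+20):
            if a[y,x].min()>120 and D[y,x]>0:
                p=px2w(cam,x,y,D[y,x])
                if 95<p[2]<131 and abs(p[0]-461)<30 and abs(p[1]-92)<30:P.append(p)
    c=np.linalg.inv(np.array(imaging.camera_params(cam)["camera_from_world"]))[:2,3]
    m=np.mean(P,0);e=m[:2]-c;e/=np.linalg.norm(e);print(cam,len(P),m,m[:2]+7*e)
cv2.imwrite("pics/w.png",w)
s=status.get_state();print(s["time"],s["tool_pos"],s["tool_rot"])
E
```

```text
wrist [(array([464.3,  90.7, 113.3]), 0.78)]
side [(array([461. ,  89.7, 109.4]), 0.65)]
wrist [(array([464.3,  90.7, 113.3]), 0.78)]
scene 136 [469.88905456  89.69208529 113.79106069] [463.50794914  92.56984371]
side 203 [461.7869516   99.70159867 113.38524338] [462.25413579  92.71720614]
1.95 [449.78304256  53.32925007 239.6102827 ] [ 3.13658682 -0.00515469  0.39530967]
```

View pics/w.png

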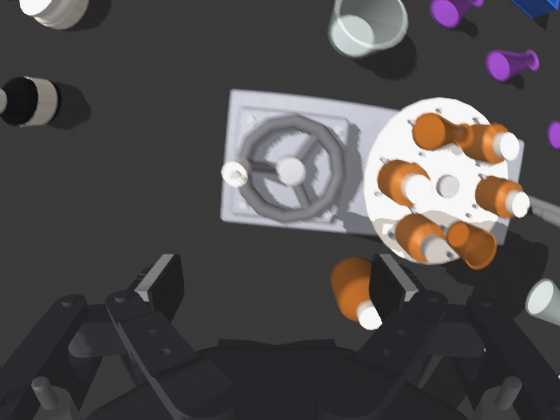

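The wrist view shows the handle top at (235,173), away from the tray, and the amber flask at (440,132). The estimates agree on the handle at (463,92). I'll move over it and descend most of the way.

Emit:
jog_arm(dp=[[27,-30,0],[0,0,0],[0,0,30],[0,0,30],[0,0,25],[0,0,0]], turn=[[0,0,0],[0,0,0],[0,0,0],[0,0,0],[0,0,0],[0,0,0]])

```text
time: 2.55
tool_pos: [463.3, 83.5, 154.6]
tool_rot: [3.134, -0.009, 0.382]
wrist_force: [-0.3, -0.3, -0.3]
finger_gap: 85.3
```

Emit:
jog_arm(dp=[[3,-8,0],[0,0,0],[0,0,0]], turn=[[0,0,0],[0,0,0],[0,0,0]])

```text
time: 2.85
tool_pos: [463.7, 90.4, 158.0]
tool_rot: [3.133, -0.012, 0.378]
wrist_force: [0.5, -0.1, 0.1]
finger_gap: 85.5
```

```bash
python3 - <<'E'
from h import *
w,dw=imaging.get_image("wrist")
print([(np.round(r["point"],1),round(r["p"],2)) for r in imaging.spot_point("crank_handle","wrist")[:4]])
s=status.get_state();print(s["time"],s["tool_pos"],s["tool_rot"])
E
```

```text
[(array([462.3,  93.2, 112.4]), 0.63)]
2.95 [463.84846658  90.56995867 157.84151257] [ 3.133112   -0.01220409  0.37795961]
```

Emit:
jog_arm(dp=[[0,-2,25],[0,0,25],[0,0,5],[0,0,0]], turn=[[0.5,-0.7,0],[0,0,0],[0,0,0],[0,0,0]])

```text
time: 3.35
tool_pos: [466.0, 93.1, 105.2]
tool_rot: [3.141, -0.006, 0.379]
wrist_force: [-0.1, 1.0, 1.0]
finger_gap: 85.7
```

Emit:
jog_arm(dp=[[-3,1,0],[0,0,0],[0,0,0],[0,0,0],[0,0,0],[0,0,0],[0,0,0],[0,0,0]], turn=[[0,0,0],[0,0,0],[0,0,0],[0,0,0],[0,0,0],[0,0,0],[0,0,0],[0,0,0]], fingers=1, grip_force=40)

```text
time: 4.15
tool_pos: [464.7, 93.4, 109.4]
tool_rot: [-3.138, -0.012, 0.38]
wrist_force: [-0.2, 0.9, -1.1]
finger_gap: 16.7
```

```bash
cat > arc.py <<'E'
import sys;from h import *
from scipy.spatial.transform import Rotation as Ro
cx,cy,step,n=map(float,sys.argv[1:5]);gain=float(sys.argv[5]) if len(sys.argv)>5 else 1
s=status.get_state();p=np.array(s["tool_pos"]);R=Ro.from_euler("xyz",s["tool_rot"])
d=p[:2]-[cx,cy];th=np.arctan2(d[1],d[0])
print("t",round(s["time"],2),"pos",p.round(1),"rot",np.round(s["tool_rot"],3),"r",np.hypot(*d).round(1),"th",np.degrees(th).round(1),"F",np.round(s["wrist_force"],1))
T=Ro.from_euler("xyz",[np.pi,0,.38]);q=np.r_[p[:2],p[2]];rows=[]
for k in range(int(n)):
    t=th-np.radians(step)*(k+1);g=np.r_[cx+45*np.cos(t),cy+45*np.sin(t),p[2]+(107-p[2])*min(1,(k+1)/4)]
    rows.append((T.inv().apply(g-q)*[gain,gain,1]).round(1).tolist());q=g
print(rows);print("turn",np.degrees((R.inv()*T).as_rotvec()).round(2))
E
python3 arc.py 477.9 50.4 10 12
```

```text
t 4.15 pos [464.7  93.4 109.4] rot [-3.138 -0.012  0.38 ] r 45.0 th 107.1 F [-0.2  0.9 -1.1]
[[7.7, 1.3, 0.6], [7.4, 2.6, 0.6], [6.8, 3.9, 0.6], [6.0, 5.0, 0.6], [5.1, 6.0, 0.0], [4.0, 6.8, 0.0], [2.7, 7.4, 0.0], [1.4, 7.7, 0.0], [0.0, 7.8, 0.0], [-1.3, 7.7, 0.0], [-2.6, 7.4, 0.0], [-3.9, 6.8, 0.0]]
turn [-0.21 -0.71  0.01]
```

Emit:
jog_arm(dp=[[7.7,1.3,0.6],[7.4,2.6,0.6],[6.8,3.9,0.6],[6.0,5.0,0.6],[5.1,6.0,0],[4.0,6.8,0]], turn=[[-0.2,-0.7,0],[0,0,0],[0,0,0],[0,0,0],[0,0,0],[0,0,0]])

```text
time: 4.75
tool_pos: [511.4, 80.2, 109.3]
tool_rot: [3.135, 0.004, 0.379]
wrist_force: [-7.6, -4.3, 6.6]
finger_gap: 17.0
```

```bash
python3 arc.py 477.9 50.4 12 10
```

```text
t 4.75 pos [511.4  80.2 109.3] rot [3.135 0.004 0.379] r 44.8 th 41.6 F [-7.6 -4.3  6.6]
[[2.4, 9.1, 0.6], [0.3, 9.4, 0.6], [-1.7, 9.3, 0.6], [-3.5, 8.7, 0.6], [-5.3, 7.8, 0.0], [-6.8, 6.5, 0.0], [-8.0, 5.0, 0.0], [-8.8, 3.2, 0.0], [-9.3, 1.3, 0.0], [-9.4, -0.7, -0.0]]
turn [ 0.4   0.24 -0.05]
```

Tracking is good (r 44.8 mm, forces under 10 N), so I'll carry on.

Emit:
jog_arm(dp=[[2.4,9.1,0.6],[0.3,9.4,0.6],[-1.7,9.3,0.6],[-3.5,8.7,0.6],[-5.3,7.8,0],[-6.8,6.5,0],[-8.0,5.0,0],[-8.8,3.2,0],[-9.3,1.3,0]], turn=[[0.4,0.2,0],[0,0,0],[0,0,0],[0,0,0],[0,0,0],[0,0,0],[0,0,0],[0,0,0],[0,0,0]])

```text
time: 5.65
tool_pos: [497.1, 9.6, 109.3]
tool_rot: [-3.127, 0.004, 0.381]
wrist_force: [-0.7, 4.9, 0.6]
finger_gap: 16.8
```

```bash
python3 arc.py 477.9 50.4 12 12
```

```text
t 5.65 pos [497.1   9.6 109.3] rot [-3.127  0.004  0.381] r 45.1 th -64.8 F [-0.7  4.9  0.6]
[[-9.4, -0.5, 0.6], [-9.1, -2.4, 0.6], [-8.4, -4.2, 0.6], [-7.4, -5.9, 0.6], [-6.0, -7.3, -0.0], [-4.3, -8.4, -0.0], [-2.5, -9.1, -0.0], [-0.6, -9.4, -0.0], [1.4, -9.3, -0.0], [3.3, -8.8, -0.0], [5.1, -7.9, -0.0], [6.6, -6.7, -0.0]]
turn [-0.86  0.24  0.04]
```

Emit:
jog_arm(dp=[[-9.4,-0.5,0.6],[-9.1,-2.4,0.6],[-8.4,-4.2,0.6],[-7.4,-5.9,0.6],[-6.0,-7.3,0],[-4.3,-8.4,0],[-2.5,-9.1,0],[-0.6,-9.4,0],[1.4,-9.3,0],[3.3,-8.8,0],[5.1,-7.9,0],[6.6,-6.7,0]], turn=[[-0.9,0.2,0],[0,0,0],[0,0,0],[0,0,0],[0,0,0],[0,0,0],[0,0,0],[0,0,0],[0,0,0],[0,0,0],[0,0,0],[0,0,0]])

```text
time: 6.85
tool_pos: [438.7, 73.6, 109.3]
tool_rot: [3.129, -0.008, 0.377]
wrist_force: [4.1, -5.2, 1.6]
finger_gap: 17.3
```

```bash
python3 arc.py 477.9 50.4 12 12
```

```text
t 6.85 pos [438.7  73.6 109.3] rot [ 3.129 -0.008  0.377] r 45.6 th 149.4 F [ 4.1 -5.2  1.6]
[[8.4, -4.5, 0.6], [8.9, -3.2, 0.6], [9.3, -1.2, 0.6], [9.4, 0.7, 0.6], [9.0, 2.7, 0.0], [8.3, 4.5, 0.0], [7.2, 6.1, 0.0], [5.7, 7.5, 0.0], [4.1, 8.5, 0.0], [2.2, 9.1, 0.0], [0.3, 9.4, 0.0], [-1.7, 9.3, 0.0]]
turn [ 0.73 -0.46 -0.16]
```

Emit:
jog_arm(dp=[[8.4,-4.5,0.6],[8.9,-3.2,0.6],[9.3,-1.2,0.6],[9.4,0.7,0.6],[9.0,2.7,0],[8.3,4.5,0],[7.2,6.1,0],[5.7,7.5,0],[4.1,8.5,0],[2.2,9.1,0],[0.3,9.4,0],[-1.7,9.3,0]], turn=[[0.7,-0.5,0],[0,0,0],[0,0,0],[0,0,0],[0,0,0],[0,0,0],[0,0,0],[0,0,0],[0,0,0],[0,0,0],[0,0,0],[0,0,0]])

```text
time: 8.05
tool_pos: [522.3, 54.5, 109.2]
tool_rot: [3.135, 0.025, 0.379]
wrist_force: [-3.5, 0.8, 7.4]
finger_gap: 17.2
```

```bash
python3 arc.py 477.9 50.4 12 12
python3 - <<'E'
from h import *
imaging.get_image("side")
for q in("flask","tray"):print(q,[(np.round(r["point"]),round(r["p"],2)) for r in imaging.spot_point(q,"side")[:5]])
E
```

```text
t 8.05 pos [522.3  54.5 109.2] rot [3.135 0.025 0.379] r 44.6 th 5.2 F [-3.5  0.8  7.4]
[[-3.2, 8.8, 0.6], [-5.3, 7.7, 0.6], [-6.8, 6.5, 0.6], [-8.0, 4.9, 0.6], [-8.9, 3.1, 0.0], [-9.3, 1.2, 0.0], [-9.4, -0.7, -0.0], [-9.0, -2.7, -0.0], [-8.3, -4.5, -0.0], [-7.1, -6.1, -0.0], [-5.7, -7.5, -0.0], [-4.0, -8.5, -0.0]]
turn [ 0.4   1.42 -0.06]
flask [(array([ 719., -158.,    0.]), 0.96), (array([738., -60.,   0.]), 0.72), (array([ 691., -308.,    1.]), 0.58)]
tray [(array([ 529., -123.,   35.]), 0.89)]
```

Emit:
jog_arm(dp=[[-3.2,8.8,0.6],[-5.3,7.7,0.6],[-6.8,6.5,0.6],[-8.0,4.9,0.6],[-8.9,3.1,0],[-9.3,1.2,0],[-9.4,-0.7,0],[-9.0,-2.7,0],[-8.3,-4.5,0],[-7.1,-6.1,0],[-5.7,-7.5,0],[-4.0,-8.5,0]], turn=[[0.4,1.4,0],[0,0,0],[0,0,0],[0,0,0],[0,0,0],[0,0,0],[0,0,0],[0,0,0],[0,0,0],[0,0,0],[0,0,0],[0,0,0]])

```text
time: 9.4
tool_pos: [452.9, 13.0, 109.2]
tool_rot: [3.116, 0.002, 0.373]
wrist_force: [-5.8, -11.9, 11.9]
finger_gap: 16.8
```

```bash
python3 arc.py 477.9 50.4 9 10
```

```text
t 9.4 pos [452.9  13.  109.2] rot [3.116e+00 2.000e-03 3.730e-01] r 45.0 th -123.8 F [ -5.8 -11.9  11.9]
[[-3.6, -6.1, 0.5], [-2.5, -6.6, 0.5], [-1.5, -6.9, 0.5], [-0.4, -7.1, 0.5], [0.7, -7.0, -0.0], [1.8, -6.8, -0.0], [2.9, -6.4, -0.0], [3.8, -5.9, -0.0], [4.7, -5.2, -0.0], [5.5, -4.4, -0.0]]
turn [ 1.45  0.12 -0.42]
```

Emit:
jog_arm(dp=[[-3.6,-6.1,0],[-2.5,-6.6,0],[-1.5,-6.9,0],[-0.4,-7.1,0],[0.7,-7.0,0],[1.8,-6.8,0],[2.9,-6.4,0],[3.8,-5.9,0],[4.7,-5.2,0],[5.5,-4.4,0]], turn=[[1.4,0.1,-0.4],[0,0,0],[0,0,0],[0,0,0],[0,0,0],[0,0,0],[0,0,0],[0,0,0],[0,0,0],[0,0,0]])

```text
time: 10.4
tool_pos: [442.7, 79.4, 109.3]
tool_rot: [3.136, 0.001, 0.379]
wrist_force: [5.0, -6.9, 2.1]
finger_gap: 17.0
```

```bash
python3 arc.py 477.9 50.4 8 6
```

```text
t 10.4 pos [442.7  79.4 109.3] rot [3.136e+00 1.000e-03 3.790e-01] r 45.6 th 140.6 F [ 5.  -6.9  2.1]
[[6.0, -2.1, 0.6], [6.0, -1.8, 0.6], [6.2, -1.0, 0.6], [6.3, -0.1, 0.6], [6.2, 0.8, 0.0], [6.1, 1.6, 0.0]]
turn [ 0.32  0.05 -0.05]
```

Emit:
jog_arm(dp=[[6.0,-2.1,0],[6.0,-1.8,0],[6.2,-1.0,0],[0,0,0],[0,0,0],[0,0,0]], turn=[[0.3,0,0],[0,0,0],[0,0,0],[0,0,0],[0,0,0],[0,0,0]])

```text
time: 11.0
tool_pos: [459.2, 91.6, 109.2]
tool_rot: [3.137, 0.004, 0.38]
wrist_force: [2.1, -3.5, 5.3]
finger_gap: 16.9
```

```bash
python3 arc.py 477.9 50.4 3 6
```

```text
t 11.0 pos [459.2  91.6 109.2] rot [3.137 0.004 0.38 ] r 45.3 th 114.4 F [ 2.1 -3.5  5.3]
[[2.4, 0.3, 0.6], [2.4, 0.1, 0.6], [2.3, 0.2, 0.6], [2.3, 0.3, 0.6], [2.3, 0.4, 0.0], [2.3, 0.6, 0.0]]
turn [ 0.25  0.22 -0.02]
```

Emit:
jog_arm(dp=[[3,0.2,0],[2.5,0.2,0],[0,0,0],[0,0,0],[0,0,0]], turn=[[0,0,0],[0,0,0],[0,0,0],[0,0,0],[0,0,0]])

```text
time: 11.5
tool_pos: [463.2, 93.2, 109.3]
tool_rot: [3.137, 0.006, 0.379]
wrist_force: [2.3, -3.5, 3.8]
finger_gap: 17.0
```

```bash
python3 arc.py 477.9 50.4 3 3; python3 - <<'E'
from h import *
a,_=imaging.get_image("scene")
for q in("flask","tray"):print(q,[(np.round(r["point"]),round(r["p"],2)) for r in imaging.spot_point(q,"scene")[:5]])
cv2.imwrite("pics/d.png",cv2.resize(a[80:300,100:400],(800,587),interpolation=cv2.INTER_CUBIC))
E
```

```text
t 11.5 pos [463.2  93.2 109.3] rot [3.137 0.006 0.379] r 45.2 th 109.0 F [ 2.3 -3.5  3.8]
[[2.3, 0.4, 0.6], [2.3, 0.3, 0.6], [2.3, 0.4, 0.6]]
turn [ 0.24  0.37 -0.06]
flask [(array([ 716., -162.,    0.]), 0.69), (array([ 549., -181.,   42.]), 0.67), (array([740., -63.,  -2.]), 0.64), (array([ 692., -312.,    1.]), 0.62)]
tray [(array([ 529., -118.,   36.]), 0.96)]
```

View pics/d.png

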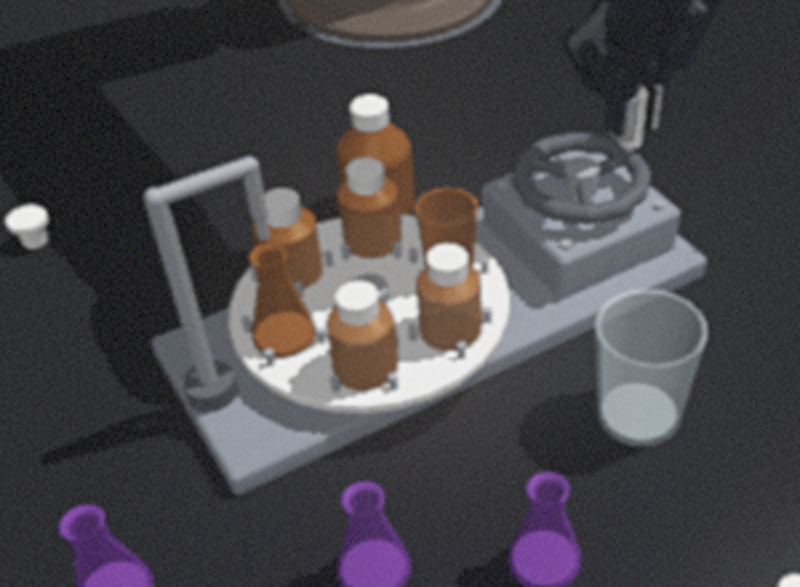

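The picture shows the amber flask at (280,300) standing upright below the spout, whose tip is at about (258,230). It measures (549,-181), against the expected (547,-182). I'll nudge the last 2°, then release and lift.

Emit:
jog_arm(dp=[[1.8,0.3,0],[0,0,0],[0,0,0],[0,0,0]], turn=[[0,0,0],[0,0,0],[0,0,0],[0,0,0]])

```text
time: 12.05
tool_pos: [464.4, 93.6, 109.3]
tool_rot: [3.138, 0.007, 0.379]
wrist_force: [1.8, -4.4, 3.9]
finger_gap: 16.4
```

Emit:
jog_arm(dp=[[0,0,0],[0,0,0],[0,0,0],[0,0,0],[0,0,0],[0,0,0],[0,0,0],[0,0,0]], turn=[[0,0,0],[0,0,0],[0,0,0],[0,0,0],[0,0,0],[0,0,0],[0,0,0],[0,0,0]], fingers=0)

```text
time: 12.85
tool_pos: [460.2, 95.1, 106.0]
tool_rot: [-3.138, 0.016, 0.381]
wrist_force: [0.3, -0.5, -1.2]
finger_gap: 85.3
```

Emit:
jog_arm(dp=[[0,0,-20],[0,0,-25],[0,0,-30],[0,0,-30],[-20,0,-20],[-30,0,0],[-30,0,0],[-30,0,0],[0,0,0],[0,0,0]], turn=[[0,0,0],[0,0,0],[0,0,0],[0,0,0],[0,0,0],[0,0,0],[0,0,0],[0,0,0],[0,0,0],[0,0,0]])

```text
time: 13.85
tool_pos: [357.2, 53.5, 238.3]
tool_rot: [-3.138, 0.014, 0.381]
wrist_force: [0.3, 1.4, 0.2]
finger_gap: 85.5
```

```bash
python3 - <<'E'
from h import *
a,_=imaging.get_image("scene");b,_=imaging.get_image("side")
for c in("scene","side"):
 for q in("flask","tray","crank_handle"):print(c,q,[(np.round(r["point"]),round(r["p"],2)) for r in imaging.spot_point(q,c)[:5]])
cv2.imwrite("pics/e.png",np.hstack([cv2.resize(a[80:280,120:370],(400,320)),cv2.resize(b[130:380,230:400],(300,441))[:320]]))
cv2.imwrite("pics/e.png",np.hstack([cv2.resize(a[80:280,120:370],(400,400)),cv2.resize(b[130:380,230:400],(400,400))]))
E
```

```text
scene flask [(array([ 695., -313.,    1.]), 0.97), (array([ 719., -163.,   -2.]), 0.86), (array([ 550., -182.,   44.]), 0.77), (array([ 528., -122.,    0.]), 0.61), (array([740., -61.,  -2.]), 0.59)]
scene tray [(array([ 527., -122.,   35.]), 0.72)]
scene crank_handle [(array([463.,  95., 114.]), 0.76)]
side flask [(array([ 717., -158.,    2.]), 0.96), (array([738., -60.,   3.]), 0.89), (array([ 549., -182.,   40.]), 0.71), (array([ 692., -308.,    5.]), 0.6)]
side tray [(array([ 527., -118.,   38.]), 0.95)]
side crank_handle [(array([460.,  89., 112.]), 0.74), (array([ 548., -181.,   44.]), 0.72)]
```

View pics/e.png

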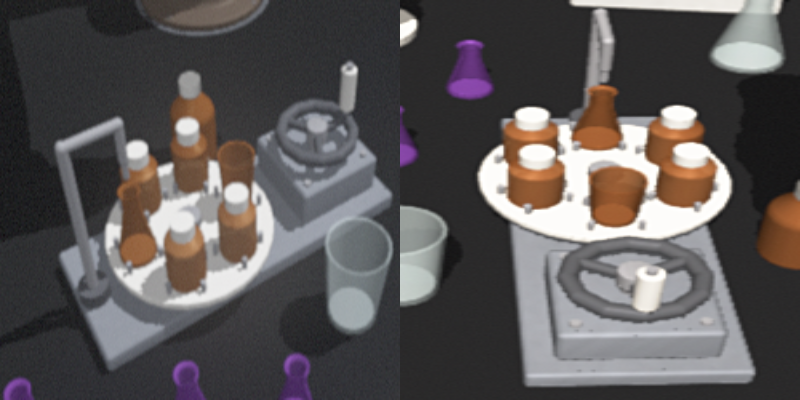

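The flask is upright under the spout (left panel (135,225), right panel (598,120)), the handle is back where it started, and the gripper is clear.

```bash
python3 -c "
from rig import order;print(order.hand_in())"
```

```text
the job is handed in; nothing more can be done
None
```

The amber conical flask now stands upright under the filling spout. I cranked the handwheel two full turns clockwise by its handle, let go and moved clear, then handed the job in at about 14 s on the robot's clock.

- **Flask:** both cameras put it at about (549.5, -182) mm, against a spout position of about (547, -182) worked out from the tray and handle positions. That is within the roughly 4 mm accuracy of the detections.
- **Handle:** it is back at its starting position, about (462, 92) mm, with a spread of about 3 mm between the two cameras. That spread amounts to less than about 1° of tray angle.
- **Forces:** wrist force readings, taken at the end of each move, never exceeded about 18 N. The final reading, with the gripper open and clear, was close to zero.
- **Checks:** the networks gave two false low-confidence matches in the final pictures: a "flask" at the tray axis and a "handle" at the flask's place. The pictures contradict both.

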